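# Unbolt the reagent shelf and complete its row of bottles

### The arm

A 6-joint arm with a two-finger parallel gripper is mounted at the origin on the work surface. World frame = base frame: x ahead of the robot, y to its left, z up, the work surface at z = 0. Lengths are in mm, angles in rad, forces in N, time in s.
With the tool pointing down it reaches from about 300 to 775 mm from the base axis. Payload 14.6 kg.
Tool frame: the origin (TCP) lies between the finger pads; the fingertips stand 25 mm ahead of it and the grasp point (between the pads) lies 6 mm ahead of it; z points along the fingers, y is the line along which they close (so a half turn about z gives the same grasp; the last joint's range is limited). The gripper opens to 94 mm and grips with 3 to 60 N. Pads are 16 mm wide; open, the fingers measure 119 mm over their backs; the gripper's body (75 mm by 177 mm) begins 78 mm behind the grasp point.
Start: joints at [-1.306, 0.3, 1.521, -0, 1.321, -0.067], TCP at [179.153, -519.994, 230.446] pointing down, gripper open.
Joint ranges: [-3.03, 3.03], [-0.79, 2.21], [0.23, 2.52], [-1.04, 4.18], [0, 3.07], [-2.55, 2.55]. Speed limits (rad/s): [2.22, 2.22, 2.57, 3.14, 3.14, 3.14].

### API

Orientations are given as [roll, pitch, yaw] about the fixed x, y, z axes, in that order (R = Rz(yaw) Ry(pitch) Rx(roll)).
In Python, from cell import manip gives the robot as it stands. The module is installed in compiled form; this text tells all that it offers.
- The arm moves only by the tool step_arm, never from a script. Its argument "series" is one flat list of numbers, 5 for each row, row after row: the shift along the world's x, y, z in mm, then the turn about the world's z in rad, then the closure, from 0 (fully open) to 1 (shut). In form: [dx, dy, dz, spin, jaw, dx, dy, dz, spin, jaw, ...]. A call has 1 to 20 rows; each row shifts and turns the commanded pose from where the row before left it; what a row does not reach is not made up. A row lasts 1/8 s, in which the tool goes at most 62.5 mm and 10.7 degrees, less where a joint would pass 70% of its speed; a pose out of reach is approached as far as the arm can. A call is refused whole if a number of a shift passes 62.5 or a number of a turn 0.188, either way. A call with a gripper value outside its range is refused whole. The fingers move at their own pace and stop on an object; "squeeze" is the grip in N (left out, the last holds). Time passes only in rows, so rows that do not move let the fingers close. It gives the time, the measured TCP pose, the force, the opening and the grip force at its end, in the units of the state.
- manip.read_state(): the state, without advancing time (a new reading comes with each control period).
- manip.camera(name): name is "scene" or "top" or "wrist"; returns (picture, depth): 480x640x3 uint8, blue, green, red; 480x640 float32, mm along the optical axis (not along the pixel's ray), 0 where there is no reading.
- manip.camera_info(name): a dict with "fovy" (degrees; the focal length in pixels is half the picture's height over the tangent of half this angle, whatever the lens; pixels are square), "cx", "cy" (the principal point, pixels), "k1" (the pictures are not rectified: a ray, as slopes to the right and down, at radius r is drawn at 1 + k1 r^2 times it, then the intrinsics apply), "eye" and "orientation" of the camera in the world. Camera axes: x right, y down, z forward; pixel columns grow to the right and rows downward; lengths in mm; the calibration is good to about 2 mm. A picture is of the moment at which its call begins: read the wrist's pose just before it. camera_info takes no time and is no camera call; for the wrist camera it gives the pose at the moment of the call.
- manip.sign_off(): hands the job in; it is judged then, once.
The state is a dict: "clock": time; "joints": joint angles; "qd": joint speeds; "effort": joint torques, N m; "eef_pos": TCP position; "eef_rot": TCP orientation; "wrist_force": force on the tool from outside, world axes, zero at the start; "moment": the same for the moment, N m; "finger_gap": finger opening in mm; "finger_force": force on a finger pad.
Only numpy, scipy, OpenCV 4.12 (cv2) and the standard library are available. Lean on these libraries where they do the work, as an engineer would, in place of code of your own. Each camera call takes 0.05 s, during which the arm holds its last target. There are 200 camera calls.

### The job

Lift the handle of the barrel bolt on the reagent shelf out of its notch and draw the bolt fully out, so that the rod clears the empty end of the shelf. Then gently stand the three white screw-cap bottles from the bench upright on the shelf in one straight row with the two tall bottles already there, in falling order of height (the largest next to the tall ones, the smallest nearest the bolt), side by side with gaps of no more than about a centimetre. Do not shift the two tall bottles or disturb anything else on the bench.

Things in the scene. Friction and masses are not known exactly. Their poses are not given: they have to be found in the camera images.
- rack: Low fixed shelf, white board, grey cheeks. Origin on the bench under the row line; x points across the shelf away from the robot, y along it to the robot's left, z up. Board top 60 mm above the bench, y -120 to +160 mm, x -70 to +70 mm; end cheek at y = 160; back rail at x = 70, 16 mm above the board. To the right (y -120 to -315 mm) only the bolt's narrow bed, 44 mm deep in x.
- row_line (a point): Point on the board top (60 mm above the bench) above the rack's origin. The row line, on which the bottles' centres belong, runs through it along the rack's y (rack x = 0). Axes as the rack's.
- bolt (a joint): Travel of the barrel bolt, m: 0 shot (start), 0.14 fully out (stop); grows towards the rack's -y (robot's right). 12 mm steel rod along y at rack x = 0, z = 90 mm; shot, its tip is at rack y = +30 mm, across the empty part of the row line; fully out, at y = -110 mm. About 2 N friction, stays where left. Cannot slide until the handle is lifted clear of the notch.
- bolt_handle (a joint): Angle of the bolt's handle about the rod axis, rad: 0 = level in the notch, pointing to the rack's -x (towards the robot); grows as it is lifted; 1.5 = nearly upright (stop). Starts at 0 to 0.2. The stem is clear of the notch teeth above about 0.5; lift to 0.8 or more to be sure. Friction (0.05 N m) keeps it at the angle where it is left.
- bolt_axis (a point): Fixed point on the rack: on the rod axis at the notch, where the handle's stem starts when the bolt is shot (rack x = 0, y = -153 mm, z = 90 mm). Axes as the rack's.
- bolt_knob (a point): Centre of the steel knob on the bolt's handle, 60 mm from the rod axis: a disc 18 mm across, 14 mm thick, its flat faces to the rack's +y and -y: fingers pinching them from above let it pivot as it is lifted. Stem 8 mm thick; notch teeth on either side of the stem 26 to 34 mm from the rod axis, tops 8 mm above the axis.
- large_mid (a point): Centre (half-way up) of the largest loose white plastic bottle: round, diameter 44 mm, height 95 mm, straight sides up to 70 mm, then shoulder and grey screw cap 31 mm across; about 160 g. z axis up along the bottle. Starts upright on the bench between robot and shelf.
- medium_mid (a point): Centre (half-way up) of the medium loose white plastic bottle: round, diameter 40 mm, height 80 mm, straight sides up to 59 mm, then shoulder and grey screw cap 28 mm across; about 120 g. z axis up along the bottle. Starts upright on the bench between robot and shelf.
- small_mid (a point): Centre (half-way up) of the smallest loose white plastic bottle: round, diameter 36 mm, height 65 mm, straight sides up to 48 mm, then shoulder and grey screw cap 25 mm across; about 90 g. z axis up along the bottle. Starts upright on the bench between robot and shelf.
- stock_b_mid (a point): Centre (half-way up) of the inner one of the two tall white bottles already on the shelf, the one next to the empty part (at its -y side): diameter 46 mm, height 110 mm. The row continues from it along the rack's -y.
- stock_a_mid (a point): Centre (half-way up) of the outer tall bottle, near the end cheek: diameter 46 mm, height 110 mm.
- dropper: Bystander: slim amber glass bottle standing among the loose bottles, diameter 28 mm, height 75 mm; origin at the centre of its underside.
- tip_box: Bystander: closed grey plastic box, 60 x 60 x 45 mm high, on the bench among the loose bottles; origin at the centre of its underside.
- beaker: Bystander: glass beaker, diameter 60 mm, height 70 mm, on the left of the bench; origin at the centre of its underside.
- marker: Bystander: black pen, 130 mm long, 14 mm thick, lying on the right of the bench; origin at its middle.
Things that resemble listed ones, but are neither listed nor needed, are in the scene too. What is shaped like the part that bears stock_b_mid but red is not meant.

How it is judged:
By the outcome, as a careful person would: the job done as asked, in the order asked, and still so for the second after the job is handed in, with the robot touching nothing.
It also fails if it takes over 72 s, if anything falls off the work surface, if the arm or the gripper's body presses on something with over 40 N, if the wrist force passes 120 N, or if a joint passes its speed limit or range.

## Working session

There is one attempt and no reset: what is moved stays moved. The work goes in short steps, Python scripts to look and compute and a tool call to move; the robot and the scene stay as the last step left them, time stands still between calls to the robot, and variables do not carry over. Pictures are saved under pics/ and viewed, at most 10 in all, crops included, and the job is handed in when it is done.

Besides the shell and the picture viewer there is one more tool, called after "Request:" as name(argument=value, ...) on one line, values as JSON. step_arm: Moves the arm, as the interface text tells. Its arguments: {"type":"object","properties":{"series":{"type":"array"},"squeeze":{"type":"number"}},"required":["series"]}

```bash
mkdir -p pics; cat > h.py <<'E'
import numpy as np, cv2
from cell import manip
from scipy.spatial.transform import Rotation as R
def rot(o):
    o=np.array(o,float)
    return o if o.shape==(3,3) else R.from_euler('xyz',o).as_matrix()
def cam(name):
    i=manip.camera_info(name); p,d=manip.camera(name); return p,d,i
def cloud(d,i):
    f=240/np.tan(np.radians(i['fovy'])/2)
    v,u=np.mgrid[:480,:640].astype(float)
    x=(u-i['cx'])/f;y=(v-i['cy'])/f
    a,b=x.copy(),y.copy()
    for _ in range(10):
        s=1+i['k1']*(a*a+b*b); a=x/s;b=y/s
    P=np.stack([a*d,b*d,d],-1)@rot(i['orientation']).T+np.array(i['eye'])
    P[d<=0]=np.nan
    return P
E
python3 - <<'E'
from h import *
print(manip.read_state())
for n in('top','scene'):
    p,d,i=cam(n); print(n,i); cv2.imwrite(f'pics/{n}.png',p); np.save(n+'.npy',cloud(d,i))
E
```

```text
{'clock': 0.0, 'joints': array([-1.30562982e+00,  3.00449511e-01,  1.52162557e+00, -1.88812937e-05,
        1.32069342e+00, -6.65854963e-02]), 'qd': array([-0.00081042, -0.00039007, -0.00038409, -0.00077623,  0.00111138,
       -0.00137744]), 'effort': array([-3.99601804e-04, -5.31803334e+01, -3.52735984e+01,  7.07626529e-02,
        2.43773824e-02, -9.84309509e-05]), 'eef_pos': array([ 179.06965855, -519.76756648,  229.8793361 ]), 'eef_rot': array([-3.14041819e+00, -5.99889401e-05,  3.31756655e-01]), 'wrist_force': array([ 0.26509169, -0.52548082, -0.01501085]), 'moment': array([-0.04064805,  0.01054336, -0.01537271]), 'finger_force': 0.0, 'finger_gap': 93.37587447935276}
top {'fovy': 42.026375154714145, 'cx': 322.3498233927892, 'cy': 237.42308005465006, 'k1': -0.05633360657996767, 'eye': array([ 426.11715336,  -12.68477261, 1532.55068412]), 'orientation': array([-3.08149225,  0.00899684, -1.54447061])}
scene {'fovy': 56.149071989154635, 'cx': 324.35376416809055, 'cy': 236.04984893414374, 'k1': -0.03973261765278073, 'eye': array([1118.10110803, -517.61698112,  886.69206599]), 'orientation': array([-2.35170368,  0.00266518,  0.87817465])}
```

View pics/top.png

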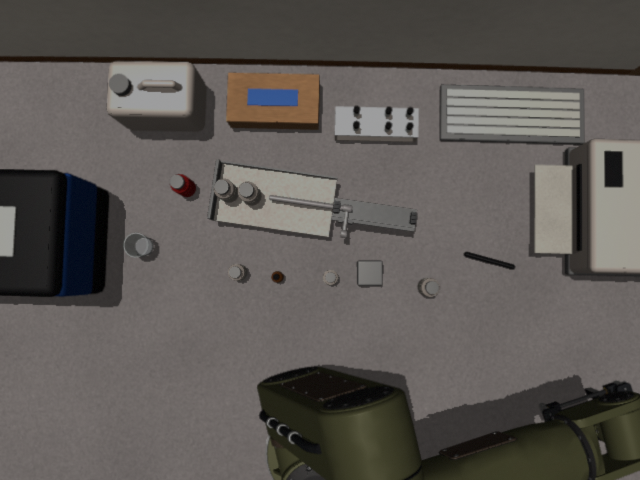

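View pics/scene.png

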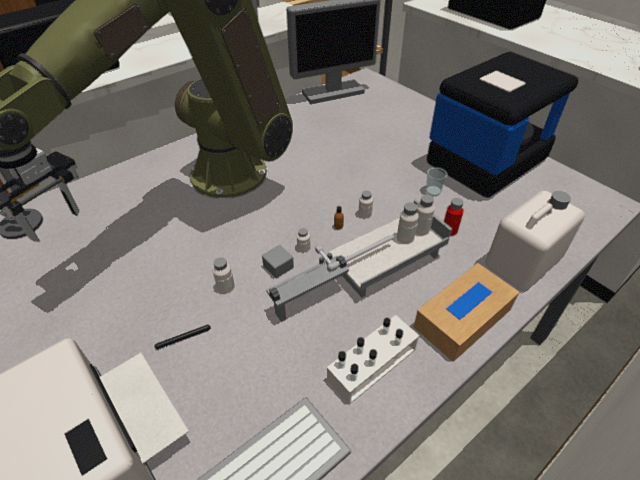

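The top view shows three white loose bottles at about (237,272), (331,277) and (429,288). The amber dropper is at (278,277), the tip box at (370,272), the tall stock bottles at (224,188) and (247,191), and the red decoy at (182,185). The bolt knob is near (344,233). Next I'll check the sizes with depth and one close crop.

```bash
python3 - <<'E'
from h import *
P=np.load('top.npy')
def blob(u,v,r,zmin,zmax=400):
    w=P[v-r:v+r,u-r:u+r].reshape(-1,3); w=w[~np.isnan(w[:,0])]
    w=w[(w[:,2]>zmin)&(w[:,2]<zmax)]
    top=np.percentile(w[:,2],97); c=w[w[:,2]>top-6]
    return top,(c.min(0)+c.max(0))/2,c.max(0)-c.min(0),len(c)
for n,u,v in (('bL',237,272),('bM',331,277),('bR',429,288),('sa',222,186),('sb',247,190),('drop',278,277),('box',370,272),('beaker',138,246)):
    print(n,*[np.round(x,1) for x in blob(u,v,14 if n[0]!='s' else 11,25)])
# board: points with z 50..70
m=(P[...,2]>52)&(P[...,2]<68); m[:150]=0;m[245:]=0;m[:,:205]=0;m[:,345:]=0
pts=P[m]; rect=cv2.minAreaRect(pts[:,:2].astype(np.float32)); print(rect,cv2.boxPoints(rect),np.median(pts[:,2]))
m=(P[...,2]>82)&(P[...,2]<110); m[:190]=0;m[220:]=0;m[:,:265]=0;m[:,420:]=0
v,u=np.nonzero(m); pr=P[m]
line=cv2.fitLine(pr[u<330][:,:2].astype(np.float32),cv2.DIST_HUBER,0,.01,.01).ravel();print(line,np.degrees(np.arctan2(line[1],line[0])),pr[u<330].min(0),pr[u<330].max(0))
for q in ((346,235),(344,212),(345,222)): print(q,P[q[1]-3:q[1]+4:3,q[0]-3:q[0]+4:3].round(0).tolist())
p=cv2.imread('pics/top.png'); c=cv2.resize(p[150:305,195:445],None,fx=3.2,fy=3.2,interpolation=cv2.INTER_CUBIC); cv2.imwrite('pics/crop.png',c)
E
```

```text
bL 84.0 [428.4 204.9  82.2] [25.6 25.8  8.4] 83
bM 70.2 [421.6 -17.5  68.2] [23.4 23.5  7.6] 52
bR 98.8 [ 403.7 -252.    97.7] [29.7 27.9  9.7] 107
sa 172.8 [614.5 227.6 171.1] [29.3 31.8  8.5] 135
sb 172.7 [608.8 173.7 172.3] [29.  29.7 11.2] 134
drop 77.8 [419.4 109.5  78.1] [11.8 12.3 11.8] 22
box 50.8 [ 434.7 -112.1   49.9] [60.3 57.8 10.3] 285
beaker 73.9 [485.5 442.3  72.3] [59.2 57.4  8.5] 78
((602.9154052734375, 119.13726806640625), (279.73358154296875, 141.63543701171875), 83.30274200439453) [[516.2692   -11.516113]
 [656.9382   -28.034088]
 [689.5616   249.79065 ]
 [548.89264  266.30862 ]] 59.39779669712925
[1.2094684e-01 9.9265897e-01 5.9473529e+02 5.8073582e+01] 83.053246 [581.84533569 -11.04236388  82.44966518] [609.35394676 129.26485508 102.21994209]
(346, 235) [[[525.0, -45.0, 104.0], [526.0, -51.0, 102.0], [533.0, -62.0, 1.0]], [[519.0, -45.0, 102.0], [519.0, -52.0, 102.0], [526.0, -62.0, -0.0]], [[518.0, -47.0, 1.0], [518.0, -55.0, -3.0], [518.0, -62.0, -1.0]]]
(344, 212) [[[579.0, -39.0, 93.0], [579.0, -46.0, 100.0], [579.0, -53.0, 99.0]], [[573.0, -39.0, 84.0], [574.0, -46.0, 81.0], [573.0, -53.0, 95.0]], [[566.0, -39.0, 83.0], [567.0, -46.0, 79.0], [566.0, -53.0, 94.0]]]
(345, 222) [[[556.0, -42.0, 95.0], [556.0, -49.0, 93.0], [558.0, -56.0, 79.0]], [[549.0, -42.0, 91.0], [549.0, -49.0, 96.0], [549.0, -56.0, 96.0]], [[550.0, -44.0, -9.0], [543.0, -49.0, 92.0], [549.0, -58.0, 9.0]]]
```

View pics/crop.png

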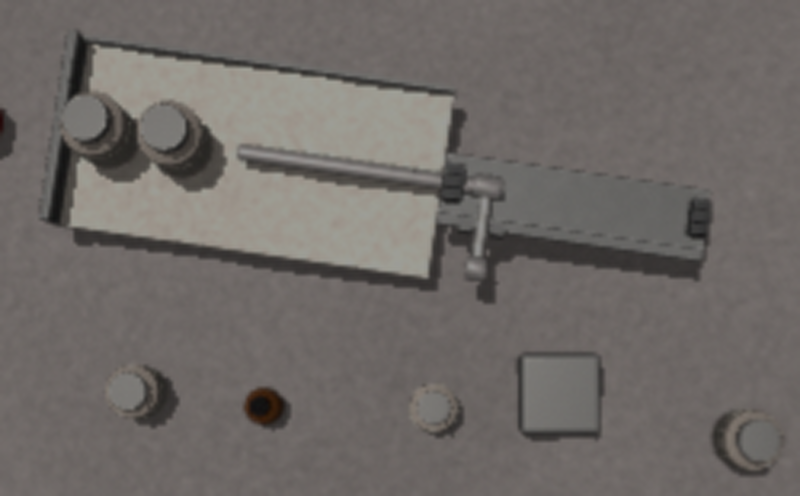

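Choices: medium at (237,272), top 84 mm. Small at (331,277), top 70 mm. Large at (429,288), top 99 mm. Stocks are (224,188) and (247,191), and the red one at (182,185) is excluded. The crop confirms this, with the handle knob at crop (477,267), level in its notch. Now I'll move above the knob.

Request:
step_arm(series=[24.5, 33.8, 0, -0.032, 0, 24.5, 33.8, 0, -0.032, 0, 24.5, 33.8, 0, -0.032, 0, 24.5, 33.8, 0, -0.032, 0, 24.5, 33.8, 0, -0.032, 0, 24.5, 33.8, 0, -0.032, 0, 24.5, 33.8, 0, -0.032, 0, 24.5, 33.8, 0, -0.032, 0, 24.5, 33.8, 0, -0.032, 0, 24.5, 33.8, 0, -0.032, 0, 24.5, 33.8, 0, -0.032, 0, 24.5, 33.8, 0, -0.032, 0, 24.5, 33.8, 0, -0.032, 0, 24.5, 33.8, 0, -0.034, 0, 0, 0, 0, 0, 0, 0, 0, 0, 0, 0], squeeze=20)

```text
clock: 2.1
eef_pos: [521.8, -47.1, 230.1]
eef_rot: [3.141, 0.001, -0.118]
wrist_force: [-0.1, -0.1, 1.2]
finger_gap: 94.2
finger_force: 0.0
```

```bash
python3 - <<'E'
from h import *
s=manip.read_state(); print(s['clock'],s['eef_pos'],s['eef_rot'],s['joints'])
p,d,i=cam('wrist'); P=cloud(d,i); np.save('w1.npy',P); cv2.imwrite('pics/w1.png',p); print(i['eye'],i['orientation'])
z=P[...,2]
m=(z>75)&(z<115)&(abs(P[...,0]-522)<13)&(abs(P[...,1]+47)<20); k=P[m]; print(len(k),k.min(0),k.max(0),np.median(k,0))
E
```

```text
2.1 [521.77052287 -47.11245773 230.1424608 ] [ 3.14146382e+00  7.27325927e-04 -1.17674824e-01] [-1.59892847e-01  2.42415716e-01  1.59466950e+00 -1.65211914e-04
  1.30522868e+00  1.52862167e+00]
[601.11120716 -55.49623776 384.00740505] [ 2.86352368e+00  3.98280629e-04 -1.68790571e+00]
366 [518.43934159 -52.27535685  93.34661026] [534.99859969 -37.46409752 104.27917782] [528.36226313 -45.2614699  101.48257462]
```

View pics/w1.png

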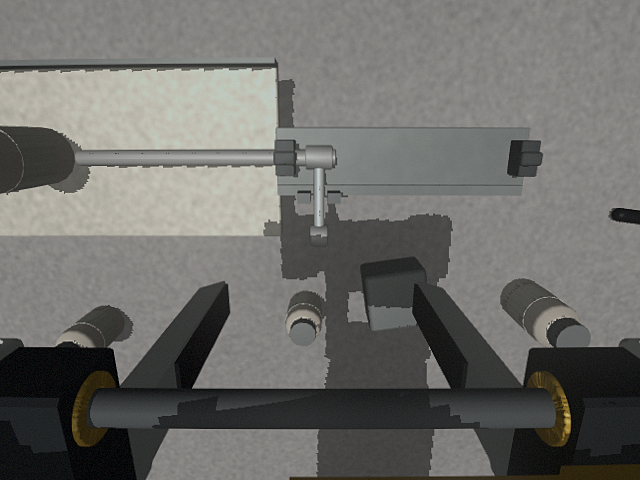

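The wrist view shows the knob at (319,235), between the fingers and square to them. Descend and pinch.

Request:
step_arm(series=[1, 1.5, -20, 0, 0.3, 0, 0, -20, 0, 0.4, 0, 0, -20, 0, 0.5, 0, 0, -20, 0, 0.5, 0, 0, -20, 0, 0.5, 0, 0, -15, 0, 0.5, 0, 0, -10, 0, 0.5, 0, 0, -6, 0, 0.5, 0, 0, 0, 0, 0.7, 0, 0, 0, 0, 0.85, 0, 0, 0, 0, 1, 0, 0, 0, 0, 1, 0, 0, 0, 0, 1, 0, 0, 0, 0, 1], squeeze=15)

```text
clock: 3.9
eef_pos: [523.2, -45.4, 99.6]
eef_rot: [3.141, -0.0, -0.118]
wrist_force: [-1.0, -3.1, 2.4]
finger_gap: 13.7
finger_force: 15.0
```

Request:
step_arm(series=[1.1, -0.1, 8.3, 0, 1, 2.4, -0.3, 8.7, 0, 1, 3.7, -0.4, 8.2, 0, 1, 4.9, -0.6, 7.5, 0, 1, 6, -0.7, 6.7, 0, 1, 6.9, -0.8, 5.8, 0, 1, 7.6, -0.9, 4.7, 0, 1, 0, 0, 0, 0, 1, 0, 0, 0, 0, 1])

```text
clock: 5.03
eef_pos: [556.2, -49.3, 149.9]
eef_rot: [3.141, -0.002, -0.118]
wrist_force: [1.4, -4.4, 3.5]
finger_gap: 13.6
finger_force: 15.0
```

Request:
step_arm(series=[-1.4, -11.6, 0, 0, 1, -1.4, -11.6, 0, 0, 1, -1.4, -11.6, 0, 0, 1, -1.4, -11.6, 0, 0, 1, -1.4, -11.6, 0, 0, 1, -1.4, -11.6, 0, 0, 1, -1.4, -11.6, 0, 0, 1, -1.4, -11.6, 0, 0, 1, -1.4, -11.6, 0, 0, 1, -1.4, -11.6, 0, 0, 1, -1.4, -11.6, 0, 0, 1, -1.2, -11.6, 0, 0, 1, 0, -1.5, 0, 0, 1, 0, 0, 0, 0, 1])

```text
clock: 6.78
eef_pos: [538.8, -189.1, 149.2]
eef_rot: [-3.139, 0.002, -0.118]
wrist_force: [-2.5, 11.0, 7.2]
finger_gap: 13.9
finger_force: 15.0
```

Request:
step_arm(series=[0, 0, 0, 0, 0.5, 0, 0, 0, 0, 0.4, 0, 0, 10, 0, 0.4, 0, 0, 30, 0, 0.3, 0, 0, 40, 0, 0, -13.5, -6.3, 10, 0.157, 0, -13.5, -6.3, 0, 0.157, 0, -13.5, -6.3, 0, 0.157, 0, -13.5, -6.3, 0, 0.157, 0, -13.5, -6.3, 0, 0.157, 0, -13.5, -6.3, 0, 0.157, 0, -13.5, -6.3, 0, 0.157, 0, -13.5, -6.3, 0, 0.157, 0, -13.5, -6.3, 0, 0.157, 0, -13.5, -6.3, 0, 0.158, 0, 0, 0, 0, 0, 0, 0, 0, 0, 0, 0])

```text
clock: 8.9
eef_pos: [404.5, -252.8, 239.7]
eef_rot: [3.141, 0.0, 1.449]
wrist_force: [-0.3, 0.5, 0.0]
finger_gap: 93.6
finger_force: 0.0
```

```bash
cat > look.py <<'E'
from h import *
import sys
s=manip.read_state(); print(s['clock'],s['eef_pos'],s['eef_rot'][2],s['joints'][5])
p,d,i=cam('wrist'); P=cloud(d,i); cv2.imwrite(f'pics/{sys.argv[1]}.png',p)
# cap from wrist view: args x y height
x,y,h=map(float,sys.argv[2:5])
z=P[...,2]; m=(abs(P[...,0]-x)<25)&(abs(P[...,1]-y)<25)&(z>h-5)&(z<h+9); k=P[m]
print('wrist cap',len(k),k.min(0),k.max(0),(k.min(0)+k.max(0))/2)
E
python3 look.py w2 404 -252 95
python3 - <<'E'
from h import *
p,d,i=cam('top'); P=cloud(d,i); cv2.imwrite('pics/t2.png',p)
def cap(x,y,h):
    z=P[...,2]; m=(abs(P[...,0]-x)<20)&(abs(P[...,1]-y)<20)&(z>h-4)&(z<h+10); k=P[m]
    return len(k),((k.min(0)+k.max(0))/2).round(1)
for a in ((403,-252,95),(428,205,80),(422,-17,65),(614,228,170),(609,174,170)): print(cap(*a))
z=P[...,2]; m=(z>80)&(z<110)&(abs(P[...,0]-585)<30)&(P[...,1]>-150)&(P[...,1]<130); k=P[m]; print('rod max y',np.sort(k[:,1])[-5:] if len(k) else None)
E
```

```text
8.9 [ 404.48088554 -252.7652043   239.65964814] 1.4490331860508414 -0.5135842112351989
wrist cap 1077 [ 392.36911359 -266.77161403   90.08598999] [ 422.30271377 -236.16530676   96.96740425] [ 407.33591368 -251.46846039   93.52669712]
(43, array([ 407. , -246.3,   96.3]))
(100, array([428.4, 204.9,  81.8]))
(76, array([421.6, -17.6,  66.7]))
(138, array([614.6, 227.9, 170.9]))
(145, array([609. , 172.8, 171. ]))
rod max y [-11.04879846 -10.99588569 -10.93488761 -10.86877715 -10.81567707]
```

Request:
step_arm(series=[1, 1, -30, 0.004, 0, 0, 0, -30, 0, 0, 0, 0, -30, 0, 0, 0, 0, -30, 0, 0, 0, 0, -25, 0, 0, 0, 0, -20, 0, 0, 0, 0, -12, 0, 0, 0, 0, -6.5, 0, 0, 0, 0, 0, 0, 0.2, 0, 0, 0, 0, 0.35, 0, 0, 0, 0, 0.45, 0, 0, 0, 0, 0.55, 0, 0, 0, 0, 0.6, 0, 0, 0, 0, 0.6, 0, 0, 0, 0, 0.6], squeeze=15)

```text
clock: 10.88
eef_pos: [405.3, -251.9, 56.0]
eef_rot: [3.141, 0.0, 1.457]
wrist_force: [1.5, -1.4, 1.4]
finger_gap: 43.9
finger_force: 15.0
```

Request:
step_arm(series=[0, 0, 10, 0, 0.6, 0, 0, 25, 0, 0.6, 0, 0, 40, 0, 0.6, 0, 0, 40, 0, 0.6, 14, 27, 30, 0, 0.6, 15, 28, 20, 0, 0.6, 15, 28, 0, 0, 0.6, 15, 28, 0, 0, 0.6, 15, 28, 0, 0, 0.6, 15, 28, 0, 0, 0.6, 15, 28, 0, 0, 0.6, 15, 28, 0, 0, 0.6, 15, 28, 0, 0, 0.6, 15, 28, 0, 0, 0.6, 15, 28, 0, 0, 0.6, 15, 28, 0, 0, 0.6, 10, 20, 0, 0, 0.6, 6, 12, 0, 0, 0.6, 0, 0, 0, 0, 0.6, 0, 0, 0, 0, 0.6], squeeze=20)

```text
clock: 13.38
eef_pos: [599.9, 114.5, 220.9]
eef_rot: [-3.141, 0.0, 1.456]
wrist_force: [0.5, 0.6, -1.8]
finger_gap: 43.8
finger_force: 20.0
```

Request:
step_arm(series=[3, 9, -20, 0, 0.6, 0, 0, -25, 0, 0.6, 0, 0, -20, 0, 0.6, 0, 0, -15, 0, 0.6, 0, 0, -10, 0, 0.6, 0, 0, -7, 0, 0.6, 0, 0, -4, 0, 0.6, 0, 0, -2, 0, 0.6, 0, 0, -1, 0, 0.6, 0, 0, 0, 0, 0.6])

```text
clock: 14.62
eef_pos: [603.2, 124.2, 117.0]
eef_rot: [3.141, -0.0, 1.457]
wrist_force: [-0.3, 0.0, -2.4]
finger_gap: 43.5
finger_force: 20.0
```

```bash
python3 look.py w3 603 123 155; python3 - <<'E'
from h import *
p,d,i=cam('scene'); cv2.imwrite('pics/s3.png',cv2.resize(p[130:330,240:500],None,fx=3,fy=3,interpolation=cv2.INTER_CUBIC))
E
```

```text
14.625 [603.2214838  124.21431789 117.0301615 ] 1.4567919796583946 0.25762259332285975
wrist cap 5538 [578.03452137 114.96928636 150.0005488 ] [627.99685666 140.35809356 163.9331512 ] [603.01568901 127.66368996 156.96685   ]
```

View pics/s3.png

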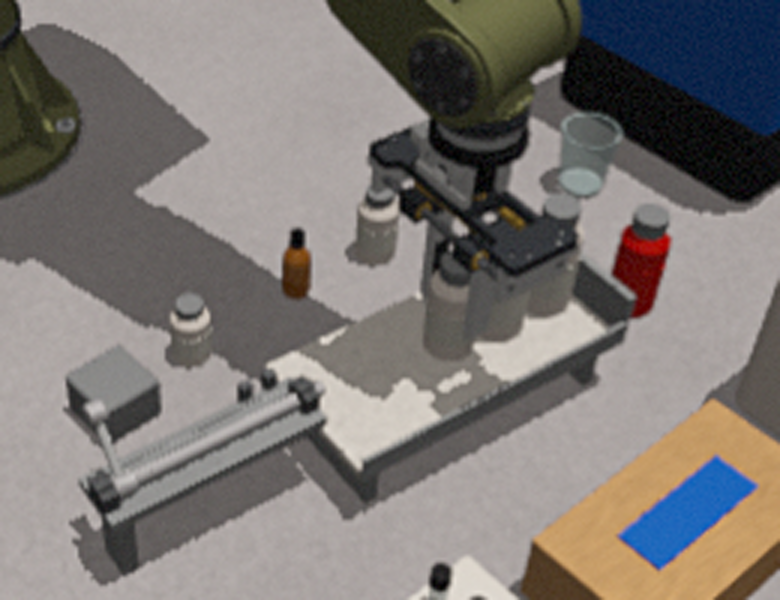

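The bolt is out (knob at crop (97,410)). The large bottle is at crop (452,310), just short of the board and next to the stock bottles. Lower, release, rise and go to the medium bottle.

Request:
step_arm(series=[0, 0, -0.7, 0, 0.6, 0, 0, -0.5, 0, 0.6, 0, 0, 0, 0, 0.5, 0, 0, 0, 0, 0.3, 0, 0, 0, 0, 0, 0, 0, 0, 0, 0, 0, 0, 20, 0, 0, 0, 0, 35, 0, 0, 0, 0, 35, 0, 0, -20, 5, 30, 0, 0, -30, 15, 0, 0, 0, -30, 15, 0, 0, 0, -30, 15, 0, 0, 0, -30, 15, 0, 0, 0, -25, 13, 0, 0, 0, -10, 3, 0, 0, 0, 0, 0, 0, 0, 0, 0, 0, 0, 0, 0], squeeze=15)

```text
clock: 16.98
eef_pos: [428.8, 204.8, 235.6]
eef_rot: [3.141, 0.0, 1.456]
wrist_force: [-0.3, 0.9, 0.3]
finger_gap: 94.0
finger_force: 0.0
```

```bash
python3 look.py w4 428.4 205 80; cat > caps.py <<'E'
from h import *
p,d,i=cam('top'); P=cloud(d,i); cv2.imwrite('pics/tc.png',p)
z=P[...,2]
for n,x,y,h in (('sa',614,228,170),('sb',609,174,170),('L',603,124,155),('M',598,77,140),('S',593,34,125)):
    m=(abs(P[...,0]-x)<20)&(abs(P[...,1]-y)<20)&(z>h-4)&(z<h+8); k=P[m]
    if len(k): print(n,len(k),((k.min(0)+k.max(0))/2).round(1),(k.max(0)-k.min(0)).round(0))
E
python3 caps.py
```

```text
16.975 [428.82589762 204.84241035 235.60407946] 1.4562384164671465 0.4831866407777469
wrist cap 835 [417.38354912 193.00645719  75.22309875] [444.65434475 220.27855406  81.99614926] [431.01894693 206.64250563  78.60962401]
sa 146 [614.5 227.7 171.1] [29. 33. 10.]
sb 138 [608.9 173.7 171.5] [29. 29. 11.]
L 132 [599.  124.1 156. ] [29. 29. 10.]
```

```bash
cat > wrow.py <<'E'
from h import *
import sys
p,d,i=cam('wrist'); P=cloud(d,i); cv2.imwrite(f'pics/{sys.argv[1]}.png',p)
z=P[...,2]
for n,x,y,h in (('sa',614,228,170),('sb',609,174,170),('L',603,124,155),('M',598,77,140),('S',593,34,125)):
    m=(abs(P[...,0]-x)<21)&(abs(P[...,1]-y)<21)&(z>h-3)&(z<h+5)
    v,u=np.nonzero(m)
    if len(v)>50:
        k=P[m]; c,r=cv2.minEnclosingCircle(k[:,:2].astype(np.float32)); print(n,len(k),np.round(c,1),round(r,1),np.median(k[:,2]).round(1),u.min(),u.max(),v.min(),v.max())
E
python3 wrow.py w5
```

```text
sa 1472 [616.8 228.5] 16.1 169.7 605 639 174 226
sb 1881 [612.4 173.9] 16.7 169.7 589 639 262 309
L 812 [603.  126.2] 15.4 154.5 557 601 323 346
```

View pics/w5.png

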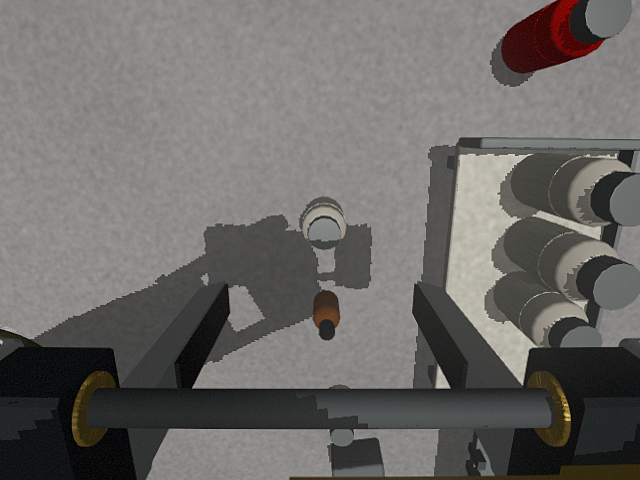

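The wrist view shows the stock caps at (622,198) and (616,285), and the large cap at (580,335). That puts the large bottle about 3.5 mm short of the row line in x. I'll place the medium first on the corrected line, then nudge the large bottle.

Request:
step_arm(series=[1.2, 1, -30, 0, 0, 0, 0, -30, 0, 0, 0, 0, -30, 0, 0, 0, 0, -30, 0, 0, 0, 0, -25, 0, 0, 0, 0, -22, 0, 0, 0, 0, -14, 0, 0, 0, 0, -6.5, 0, 0, 0, 0, 0, 0, 0.2, 0, 0, 0, 0, 0.4, 0, 0, 0, 0, 0.5, 0, 0, 0, 0, 0.6, 0, 0, 0, 0, 0.65, 0, 0, 0, 0, 0.65, 0, 0, 0, 0, 0.65], squeeze=15)

```text
clock: 19.0
eef_pos: [429.5, 206.2, 48.3]
eef_rot: [3.141, -0.0, 1.457]
wrist_force: [-0.2, 0.0, 1.0]
finger_gap: 39.8
finger_force: 15.0
```

Request:
step_arm(series=[0, 0, 10, 0, 0.65, 0, 0, 25, 0, 0.65, 0, 0, 40, 0, 0.65, 0, 0, 45, 0, 0.65, 10, -8, 30, 0, 0.65, 20, -15, 20, 0, 0.65, 22, -17, 0, 0, 0.65, 22, -17, 0, 0, 0.65, 22, -17, 0, 0, 0.65, 22, -17, 0, 0, 0.65, 22, -17, 0, 0, 0.65, 20, -14, 0, 0, 0.65, 8, -4, 0, 0, 0.65, 3.5, -2, 0, 0, 0.65, 0, 0, 0, 0, 0.65, 0, 0, 0, 0, 0.65], squeeze=20)

```text
clock: 21.0
eef_pos: [600.5, 78.7, 218.4]
eef_rot: [3.142, -0.0, 1.457]
wrist_force: [-0.1, 0.4, -1.7]
finger_gap: 39.5
finger_force: 20.0
```

Request:
step_arm(series=[0.5, -0.5, -20, 0, 0.65, 0, 0, -25, 0, 0.65, 0, 0, -25, 0, 0.65, 0, 0, -17, 0, 0.65, 0, 0, -10, 0, 0.65, 0, 0, -6, 0, 0.65, 0, 0, -4, 0, 0.65, 0, 0, -2, 0, 0.65, 0, 0, -0.8, 0, 0.65, 0, 0, -0.5, 0, 0.65, 0, 0, 0, 0, 0.55, 0, 0, 0, 0, 0.3, 0, 0, 0, 0, 0, 0, 0, 0, 0, 0, 0, 0, 2, 0, 0, 0.5, 10, 6, 0, 0, 1, 15, 0, 0, 0, 1, 15, 0, 0, 0, 0, 5, 0, 0, 0, 0, 0, 0, 0, 0])

```text
clock: 23.5
eef_pos: [603.7, 123.2, 115.6]
eef_rot: [-3.141, 0.0, 1.458]
wrist_force: [-0.6, 0.3, 0.8]
finger_gap: 94.2
finger_force: 0.0
```

Request:
step_arm(series=[-0.4, 0.4, 0, 0, 0.2, 0, 0, 0, 0, 0.4, 0, 0, 0, 0, 0.5, 0, 0, 0, 0, 0.6, 0, 0, 0, 0, 0.6, 0, 0, 0, 0, 0.6, 0, 0, 2, 0, 0.6, 1.7, -0.2, 0, 0, 0.6, 1.7, -0.2, 0, 0, 0.6, 0, 0, -1, 0, 0.6, 0, 0, -0.8, 0, 0.6, 0, 0, 0, 0, 0.5, 0, 0, 0, 0, 0.3, 0, 0, 0, 0, 0, 0, 0, 0, 0, 0, 0, 0, 30, 0, 0, 0, 0, 40, 0, 0, 0, 0, 40, 0, 0])

```text
clock: 25.75
eef_pos: [606.7, 122.7, 227.3]
eef_rot: [-3.141, 0.0, 1.457]
wrist_force: [0.2, -0.6, -0.4]
finger_gap: 93.8
finger_force: 0.0
```

Request:
step_arm(series=[-12, -9, 5, 0, 0, -23, -18, 0, 0, 0, -23, -18, 0, 0, 0, -23, -18, 0, 0, 0, -23, -18, 0, 0, 0, -23, -18, 0, 0, 0, -23, -18, 0, 0, 0, -18, -13, 0, 0, 0, -10, -7, 0, 0, 0, -5, -3, 0, 0, 0, 0, 0, 0, 0, 0], squeeze=15)

```text
clock: 27.12
eef_pos: [423.9, -17.2, 230.9]
eef_rot: [-3.142, -0.0, 1.457]
wrist_force: [-1.1, -0.7, -0.3]
finger_gap: 93.8
finger_force: 0.0
```

```bash
python3 look.py w6 423 -17 65; python3 wrow.py w7; python3 caps.py
```

```text
27.125 [423.88082712 -17.24886738 230.94486398] 1.4566589907551704 -0.012959766960774409
wrist cap 642 [412.70805912 -28.69020154  60.05757994] [437.35752125  -4.26523876  67.0167457 ] [425.03279019 -16.47772015  63.53716282]
L 537 [602.7 114.9] 11.9 154.6 598 639 0 16
M 1761 [601.2  78.1] 14.8 139.7 568 616 56 104
sa 147 [613.7 228.2 170.9] [31. 32.  9.]
sb 147 [609.1 172.7 170.8] [30. 31. 10.]
L 131 [603.3 124.2 156.4] [30. 30. 10.]
M 106 [597.3  76.9 141.9] [25. 27. 12.]
```

Request:
step_arm(series=[0.6, 0.4, -30, 0, 0, 0, 0, -30, 0, 0, 0, 0, -30, 0, 0, 0, 0, -30, 0, 0, 0, 0, -30, 0, 0, 0, 0, -22, 0, 0, 0, 0, -14, 0, 0, 0, 0, -7, 0, 0, 0, 0, 0, 0, 0.2, 0, 0, 0, 0, 0.4, 0, 0, 0, 0, 0.55, 0, 0, 0, 0, 0.65, 0, 0, 0, 0, 0.7, 0, 0, 0, 0, 0.7, 0, 0, 0, 0, 0.7], squeeze=15)

```text
clock: 29.15
eef_pos: [424.5, -16.9, 38.1]
eef_rot: [3.142, -0.0, 1.457]
wrist_force: [-0.2, -0.1, 1.1]
finger_gap: 35.6
finger_force: 15.0
```

Request:
step_arm(series=[0, 0, 10, 0, 0.7, 0, 0, 25, 0, 0.7, 0, 0, 40, 0, 0.7, 0, 0, 45, 0, 0.7, 10, 3, 25, 0, 0.7, 20, 6, 15, 0, 0.7, 22, 7, 0, 0, 0.7, 22, 7, 0, 0, 0.7, 22, 7, 0, 0, 0.7, 22, 7, 0, 0, 0.7, 22, 7, 0, 0, 0.7, 20, 5, 0, 0, 0.7, 8, 2, 0, 0, 0.7, 3, 1, 0, 0, 0.7, 0, 0, 0, 0, 0.7, 0, 0, 0, 0, 0.7], squeeze=20)

```text
clock: 31.15
eef_pos: [595.1, 35.0, 198.3]
eef_rot: [3.142, -0.0, 1.457]
wrist_force: [0.2, -0.2, -0.3]
finger_gap: 35.3
finger_force: 20.0
```

Request:
step_arm(series=[0.6, 0.4, -20, 0, 0.7, 0, 0, -25, 0, 0.7, 0, 0, -20, 0, 0.7, 0, 0, -14, 0, 0.7, 0, 0, -9, 0, 0.7, 0, 0, -5, 0, 0.7, 0, 0, -3.5, 0, 0.7, 0, 0, -2, 0, 0.7, 0, 0, -0.8, 0, 0.7, 0, 0, -0.6, 0, 0.7, 0, 0, 0, 0, 0.6, 0, 0, 0, 0, 0.3, 0, 0, 0, 0, 0, 0, 0, 0, 0, 0, 0, 0, 30, 0, 0, 0, 0, 45, 0, 0, 0, 0, 45, 0, 0, -40, 0, 20, 0, 0, -50, -10, 0, 0, 0, -50, -10, 0, 0, 0])

```text
clock: 33.65
eef_pos: [454.5, 15.4, 238.2]
eef_rot: [3.141, -0.0, 1.457]
wrist_force: [0.2, -0.9, 0.9]
finger_gap: 93.8
finger_force: 0.0
```

Request:
step_arm(series=[-20, -30, 0, 0, 0, 0, -30, 0, 0, 0, 0, 0, 0, 0, 0, 0, 0, 0, 0, 0])

```text
clock: 34.15
eef_pos: [436.1, -44.1, 238.1]
eef_rot: [-3.142, -0.0, 1.457]
wrist_force: [-0.5, -0.5, 0.7]
finger_gap: 94.1
finger_force: 0.0
```

```bash
python3 caps.py; python3 - <<'E'
from h import *
p,d,i=cam('scene'); cv2.imwrite('pics/s4.png',cv2.resize(p[130:330,240:500],None,fx=3,fy=3,interpolation=cv2.INTER_CUBIC))
t=cv2.imread('pics/tc.png'); cv2.imwrite('pics/t4.png',cv2.resize(t[150:305,165:445],None,fx=2.8,fy=2.8,interpolation=cv2.INTER_CUBIC))
E
```

```text
sa 141 [614.7 227.9 171. ] [30. 31. 10.]
sb 145 [609.  173.8 171.2] [30. 29. 10.]
L 127 [603.2 124.  155.8] [29. 29. 10.]
M 99 [597.4  77.1 141.2] [25. 27. 10.]
S 80 [592.2  34.7 127. ] [24. 23. 12.]
```

View pics/s4.png

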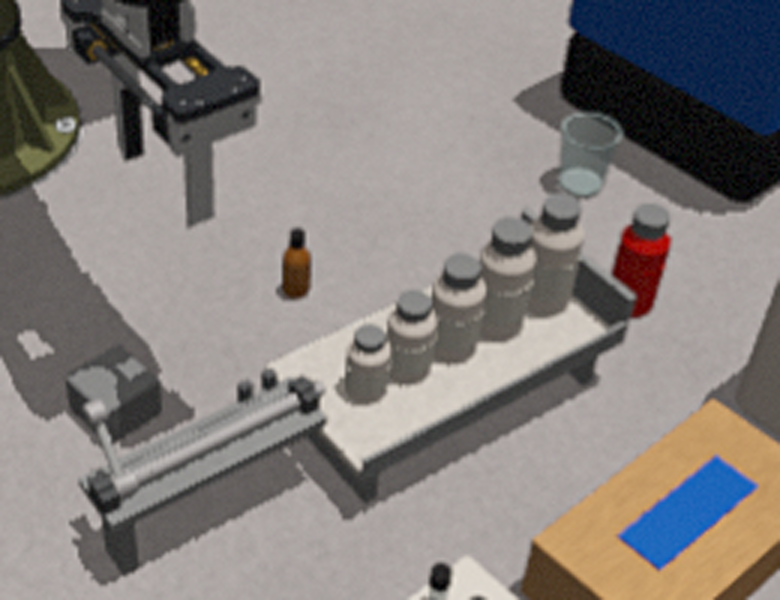

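View pics/t4.png

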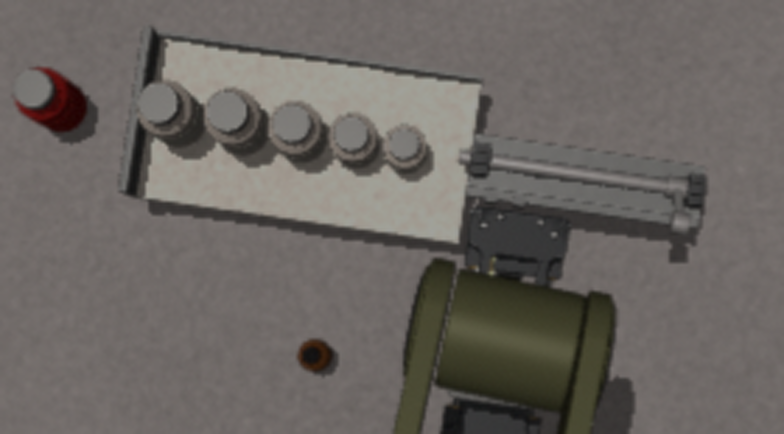

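Both views show all five bottles upright in one straight row, with caps from (165,105) to (405,147) in the top crop. Gaps are about 4–5 mm, and the bolt is fully out with its tip at (462,155). The bystanders visible in these views have not moved. Handing in.

```bash
python3 -c "
from cell import manip
print(manip.sign_off())"
```

```text
the job is handed in; nothing more can be done
None
```

I drew the bolt fully out and stood the three bottles on the shelf in one straight row with the two tall ones, in falling order of height with gaps of about 4–6 mm, and handed the job in at about 34 s (no verdict was returned).

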